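Ring up the wax patterns for casting

TASK

The wax patterns are ready for investing: lower each of the four steel casting rings over the wax pattern on the rubber former made for its size (smallest ring on smallest former, and so on), so that every ring stands upright, centred and flat down on its former's base disc with the wax inside. Set the rings down gently without bumping the wax, leave the formers standing flat on the bench, and do not disturb the small stone model that stands among them.

Things in the scene. Friction and masses are not known exactly. Their poses are not given: they have to be found in the camera images.
- ring_small: Casting ring, smallest of four: a plain stainless steel tube standing on end, open at both ends, outer diameter 36 mm, inner 31 mm, height 40 mm. Origin at the centre of its lower end, z up along its axis.
- former_small: Loose rubber former, smallest of four: dark grey disc 50 mm across, 8 mm thick; on it a grey dome, 19 mm across at the foot, 10 mm high, and a single wax crown on a sprue (blue-green wax), top 34 mm above the bench. The 36 mm ring goes over it to rest on the flat rim of the disc (6 mm play to the dome all round). Origin: centre of underside, z up; the crowns lie along x.
- ring_medium: Casting ring, second smallest of four: a plain stainless steel tube standing on end, open at both ends, outer diameter 46 mm, inner 41 mm, height 47 mm. Origin at the centre of its lower end, z up along its axis.
- former_medium: Loose rubber former, second smallest of four: dark grey disc 60 mm across, 8 mm thick; on it a grey dome, 29 mm across at the foot, 11 mm high, and two wax crowns side by side on a forked sprue (blue-green wax), top 37 mm above the bench. The 46 mm ring goes over it to rest on the flat rim of the disc (6 mm play to the dome all round). Origin: centre of underside, z up; the crowns lie along x.
- ring_large: Casting ring, second largest of four: a plain stainless steel tube standing on end, open at both ends, outer diameter 56 mm, inner 51 mm, height 54 mm. Origin at the centre of its lower end, z up along its axis.
- former_large: Loose rubber former, second largest of four: dark grey disc 70 mm across, 8 mm thick; on it a grey dome, 39 mm across at the foot, 12 mm high, and a straight bridge of three wax crowns in a row (blue-green wax), top 46 mm above the bench. The 56 mm ring goes over it to rest on the flat rim of the disc (6 mm play to the dome all round). Origin: centre of underside, z up; the crowns lie along x.
- ring_largest: Casting ring, largest of four: a plain stainless steel tube standing on end, open at both ends, outer diameter 66 mm, inner 61 mm, height 61 mm. Origin at the centre of its lower end, z up along its axis.
- former_largest: Loose rubber former, largest of four: dark grey disc 80 mm across, 8 mm thick; on it a grey dome, 49 mm across at the foot, 13 mm high, and a curved bridge of five wax crowns in a row (blue-green wax), top 47 mm above the bench. The 66 mm ring goes over it to rest on the flat rim of the disc (6 mm play to the dome all round). Origin: centre of underside, z up; the crowns lie along x.
- model: Small stone model: a cream-coloured plaster block 44 x 30 mm with a row of four teeth on top, 23 mm high, standing loose in the middle of the rings and formers. Origin at the centre of the underside, x along its length. Not to be moved.
Not all that is in view belongs to the job. What is shaped like the former_largest but orange is not meant. What is shaped like the ring_medium but red is not meant.

How it is judged:
At the end, for the whole second after the job is handed in: Each of the four rings stands at rest on the former of its own size: axis within 9 mm of the former's, lower end on the base disc (5 to 11 mm above the former's underside), ring and former upright within 0.06 rad and the former standing on the bench; the stone model is within 15 mm of where it was (horizontal distance between ring_small and former_small below 0.009 m and z of ring_small in the frame of former_small between 0.005 and 0.011 m and angle between each of ring_small, former_small, ring_medium, former_medium, ring_large, former_large, ring_largest, former_largest's own z axis and vertical below 0.06 rad and height (world z) of each of former_small, former_medium, former_large, former_largest below 0.005 m and linear speed of each of ring_small, former_small, ring_medium, former_medium, ring_large, former_large, ring_largest, former_largest below 0.01 m/s and horizontal distance between ring_medium and former_medium below 0.009 m and z of ring_medium in the frame of former_medium between 0.005 and 0.011 m and horizontal distance between ring_large and former_large below 0.009 m and z of ring_large in the frame of former_large between 0.005 and 0.011 m and horizontal distance between ring_largest and former_largest below 0.009 m and z of ring_largest in the frame of former_largest between 0.005 and 0.011 m and distance of model from where it was at the start of the episode below 0.015 m); the robot touches nothing.
It fails at once if a wax pattern is bumped: a ring, held higher than 22 mm over a former's underside, or a finger above the disc presses on it with more than 8 N ((contact force between the fingers and former_small above 8 N and z of the grasp point in the frame of former_small above 0.036 m) or (z of ring_small in the frame of former_small above 0.022 m and contact force between ring_small and former_small above 8 N) or (z of ring_medium in the frame of former_small above 0.022 m and contact force between ring_medium and former_small above 8 N) or (z of ring_large in the frame of former_small above 0.022 m and contact force between ring_large and former_small above 8 N) or (z of ring_largest in the frame of former_small above 0.022 m and contact force between ring_largest and former_small above 8 N) or (contact force between the fingers and former_medium above 8 N and z of the grasp point in the frame of former_medium above 0.036 m) or (z of ring_small in the frame of former_medium above 0.022 m and contact force between ring_small and former_medium above 8 N) or (z of ring_medium in the frame of former_medium above 0.022 m and contact force between ring_medium and former_medium above 8 N) or (z of ring_large in the frame of former_medium above 0.022 m and contact force between ring_large and former_medium above 8 N) or (z of ring_largest in the frame of former_medium above 0.022 m and contact force between ring_largest and former_medium above 8 N) or (contact force between the fingers and former_large above 8 N and z of the grasp point in the frame of former_large above 0.036 m) or (z of ring_small in the frame of former_large above 0.022 m and contact force between ring_small and former_large above 8 N) or (z of ring_medium in the frame of former_large above 0.022 m and contact force between ring_medium and former_large above 8 N) or (z of ring_large in the frame of former_large above 0.022 m and contact force between ring_large and former_large above 8 N) or (z of ring_largest in the frame of former_large above 0.022 m and contact force between ring_largest and former_large above 8 N) or (contact force between the fingers and former_largest above 8 N and z of the grasp point in the frame of former_largest above 0.036 m) or (z of ring_small in the frame of former_largest above 0.022 m and contact force between ring_small and former_largest above 8 N) or (z of ring_medium in the frame of former_largest above 0.022 m and contact force between ring_medium and former_largest above 8 N) or (z of ring_large in the frame of former_largest above 0.022 m and contact force between ring_large and former_largest above 8 N) or (z of ring_largest in the frame of former_largest above 0.022 m and contact force between ring_largest and former_largest above 8 N)).
It fails at once if a ring is dropped or slammed onto its former: faster than 0.5 m/s within 60 mm of its seat ((horizontal distance between ring_small and former_small below 0.03 m and z of ring_small in the frame of former_small below 0.06 m and linear speed of ring_small above 0.5 m/s) or (horizontal distance between ring_medium and former_medium below 0.03 m and z of ring_medium in the frame of former_medium below 0.06 m and linear speed of ring_medium above 0.5 m/s) or (horizontal distance between ring_large and former_large below 0.03 m and z of ring_large in the frame of former_large below 0.06 m and linear speed of ring_large above 0.5 m/s) or (horizontal distance between ring_largest and former_largest below 0.03 m and z of ring_largest in the frame of former_largest below 0.06 m and linear speed of ring_largest above 0.5 m/s)).
It fails at once if the stone model is moved by more than 15 mm (distance of model from where it was at the start of the episode above 0.015 m).
It also fails if it takes over 109 s, if anything falls off the work surface, if the arm or the gripper's body presses on something with over 40 N, if the wrist force passes 120 N, or if a joint passes its speed limit or range.

ROBOT

A 6-joint arm with a two-finger parallel gripper is mounted at the origin on the work surface. World frame = base frame: x ahead of the robot, y to its left, z up, the work surface at z = 0. Lengths are in m, angles in rad, forces in N, time in s.
With the tool pointing down it reaches from about 0.35 to 0.975 m from the base axis. Payload 4.9 kg.
Tool frame: the origin (TCP) lies midway between the tips of the shut fingers; the grasp point (between the pads) lies 19 mm behind it; z points along the fingers, y is the line along which they close (so a half turn about z gives the same grasp; the last joint's range is limited). The gripper opens to 85 mm and grips with 20 to 120 N. Pads are 22 mm wide; open, the fingers measure 114 mm over their backs; the gripper's body (76 mm by 85 mm) begins 54 mm behind the grasp point. The pads swing forward as they close: fully open they stand 13 mm farther back than shut.
Start: joints at [-1.361, 0.053, 1.613, -0, 1.476, -0.119], TCP at [0.202, -0.592, 0.231] pointing down, gripper open.
Joint ranges: [-3.01, 3.01], [-1.01, 2.22], [0.06, 2.58], [-1.02, 4.17], [0.09, 2.62], [-3.14, 3.14]. Speed limits (rad/s): [2.57, 2.57, 3.14, 3.14, 3.14, 3.14].

INTERFACE

Orientations are given as a unit quaternion [w, x, y, z].
In Python, from plant import state, grab_frame, job_done, cut_out, place_of gives the robot as it stands.
- The arm moves only by the tool jog_arm, never from a script. Its argument "motion" is text: rows parted by semicolons, each of 7 numbers parted by spaces: the opening in per cent of the stroke, from 0 (shut) to 100 (fully open), then the shift along the tool's x, y, z as a fraction of full scale, then the turn, a rotation vector about the tool's x, y, z as a fraction of full scale. A call has exactly 5 rows; each row is the pose to reach, as a shift and turn from the pose commanded when the call began, along the tool's axes at that moment; what a row does not reach only later rows make up. Full scale, the value 1, is 50 cm for a shift and 1.5 rad for a turn. A row lasts 1/8 s, in which the tool goes at most 62.5 mm and 10.7 degrees, less where a joint would pass 70% of its speed; a pose out of reach is approached as far as the arm can. A call with a number of a shift or a turn outside -1 to 1 is refused whole. A call with a gripper value outside its range is refused whole. The fingers move at their own pace and stop on an object; the grip force is fixed at half the most. Time passes only in rows, so rows that repeat a pose let the fingers close, or fill a call up. It gives the time, the measured TCP pose, the force, the opening and the grip force at its end, in the units of the state.
- state(): the state, without advancing time (a new reading comes with each control period).
- grab_frame(name): name is "scene" or "top"; returns a dict with "color" (480x640x3 uint8, red, green, blue), "range_z" (480x640 float32, m along the optical axis (not along the pixel's ray), 0 where there is no reading), "intrinsics" (3x3 intrinsics, pixels), "world_from_camera" (4x4, takes a point from camera to world coordinates). Camera axes: x right, y up, looking along -z (the intrinsics and any distortion apply to the point x, -y, -z); pixel columns grow to the right and rows downward; lengths in m; the calibration is good to about 2 mm. A picture is of the moment at which its call begins.
- job_done(): hands the job in; it is judged then, once.
Trained networks look in the newest picture that a camera, given by its name, has taken for a name from the list of things; names that differ only in an ending like _2 or _b are one class to them, and where a whole thing is asked for, a point or a joint stands for the part that bears it (a point fixed in the world has none). Each returns a list of dicts, best first, with "p" (0 to 1); they miss things now and then, are a little off and sometimes report something else, mostly with a low value. They report only what shows in the picture. A call takes as long as a camera call. They do not tell look-alikes from the thing itself.
- cut_out(camera, thing): "pixels" (480x640 bool, what is visible of it).
- place_of(camera, thing): "at" ([x, y, z] in m, in world coordinates, good to about 4 mm: a listed point, or the origin of a listed thing).
The state is a dict: "time": time; "joint_pos": joint angles; "joint_vel": joint speeds; "joint_efforts": joint torques, N m; "tool_pos": TCP position; "tool_rot": TCP orientation; "contact_force": force on the tool from outside, world axes, zero at the start; "ft_torque": the same for the moment, N m; "gripper_width": opening from 0.0 (shut) to 1.0 (fully open); "grasp_force": force on a finger pad.
Only numpy, scipy, OpenCV 4.12 (cv2) and the standard library are available. Lean on these libraries where they do the work, as an engineer would, in place of code of your own. Each camera call takes 0.05 s, during which the arm holds its last target. There are 200 camera calls.

## Working session

There is one attempt and no reset: what is moved stays moved. The work goes in short steps, Python scripts to look and compute and a tool call to move; the robot and the scene stay as the last step left them, time stands still between calls to the robot, and variables do not carry over. Pictures are saved under pics/ and viewed, at most 14 in all, crops included, and the job is handed in when it is done.

Besides the shell and the picture viewer there is one more tool, called after ">>>" by a JSON object that holds its "op" and its "data". jog_arm: Moves the arm, as the interface text tells. Shift numbers are shares of 50 cm and turn numbers shares of 1.5 rad, none past 1 either way. Its arguments: {"type":"object","properties":{"motion":{"type":"string"}},"required":["motion"]}

```bash
mkdir -p pics; ls; cat > h.py <<'E'
import numpy as np, cv2
from plant import *
def save(f,n,crop=None,s=1):
    c=f["color"][:,:,::-1]
    if crop: c=c[crop[1]:crop[3],crop[0]:crop[2]]
    cv2.imwrite("pics/"+n,cv2.resize(c,None,fx=s,fy=s,interpolation=cv2.INTER_CUBIC))
def world(f):
    K=f["intrinsics"];z=f["range_z"];v,u=np.mgrid[:480,:640]
    P=np.stack([(u-K[0,2])/K[0,0]*z,-(v-K[1,2])/K[1,1]*z,-z,np.ones_like(z)],-1)
    return (P@np.array(f["world_from_camera"]).T)[...,:3]
def pix(f,p):
    q=np.linalg.inv(f["world_from_camera"])@np.r_[p,1];K=f["intrinsics"]
    return (K[0,0]*q[0]/-q[2]+K[0,2]).round(),(K[1,1]*-q[1]/-q[2]+K[1,2]).round()
N=["ring_small","former_small","ring_medium","former_medium","ring_large","former_large","ring_largest","former_largest","model"]
E
python3 - <<'E'
from h import *
s=state();print(s["time"],s["tool_pos"],s["tool_rot"])
for c in("top","scene"):
    f=grab_frame(c);save(f,c+"0.png");print(c,np.round(f["world_from_camera"],3).tolist())
    for n in N:
        print(n,[(round(d["p"],2),np.round(d["at"],3).tolist(),[int(x) for x in pix(f,d["at"])]) for d in place_of(c,n)])
E
```

```text
pics
0.0 [ 0.20166772 -0.59091101  0.23006113] [-1.03201822e-03  9.86517218e-01  1.63654241e-01 -5.93096524e-05]
top [[0.016, 0.985, -0.17, 0.367], [-1.0, 0.013, -0.019, -0.07], [-0.017, 0.17, 0.985, 0.867], [0.0, 0.0, 0.0, 1.0]]
ring_small [(0.7, [0.469, -0.096, 0.002], [341, 268])]
former_small [(0.81, [0.6, 0.282, -0.002], [136, 194])]
ring_medium [(0.58, [0.452, -0.286, -0.001], [449, 279]), (0.54, [0.367, -0.218, 0.003], [411, 327])]
former_medium [(0.6, [0.614, 0.094, 0.001], [238, 188]), (0.18, [0.62, -0.262, 0.003], [433, 186])]
ring_large [(0.95, [0.631, -0.119, -0.001], [354, 180])]
former_large [(0.56, [0.455, 0.09, -0.002], [237, 274]), (0.18, [0.469, -0.094, -0.0], [340, 267])]
ring_largest [(0.71, [0.441, 0.285, -0.001], [127, 280])]
former_largest [(0.89, [0.618, -0.388, 0.004], [503, 188]), (0.76, [0.401, -0.391, 0.001], [511, 309]), (0.64, [0.62, -0.264, -0.0], [434, 187])]
model [(0.78, [0.539, -0.004, -0.004], [290, 229])]
scene [[0.829, -0.444, 0.34, 0.88], [0.56, 0.655, -0.507, -0.625], [0.002, 0.611, 0.792, 0.948], [0.0, 0.0, 0.0, 1.0]]
ring_small [(0.74, [0.439, 0.284, 0.002], [382, 140]), (0.57, [0.465, -0.089, 0.001], [298, 254])]
former_small [(0.73, [0.598, 0.279, -0.004], [442, 171])]
ring_medium [(0.85, [0.369, -0.22, -0.0], [218, 277]), (0.8, [0.447, -0.286, 0.002], [227, 322])]
former_medium [(0.97, [0.614, 0.095, 0.005], [409, 225])]
ring_large [(0.84, [0.626, -0.112, -0.001], [361, 302])]
former_large [(0.9, [0.449, 0.087, -0.002], [339, 196])]
ring_largest [(0.79, [0.438, 0.284, -0.0], [382, 141]), (0.7, [0.626, -0.112, -0.004], [361, 303])]
former_largest [(0.94, [0.617, -0.266, 0.004], [310, 362]), (0.92, [0.4, -0.39, 0.004], [168, 352]), (0.83, [0.621, -0.389, -0.001], [269, 422])]
model [(0.83, [0.542, -0.005, 0.001], [353, 243])]
```

View pics/top0.png

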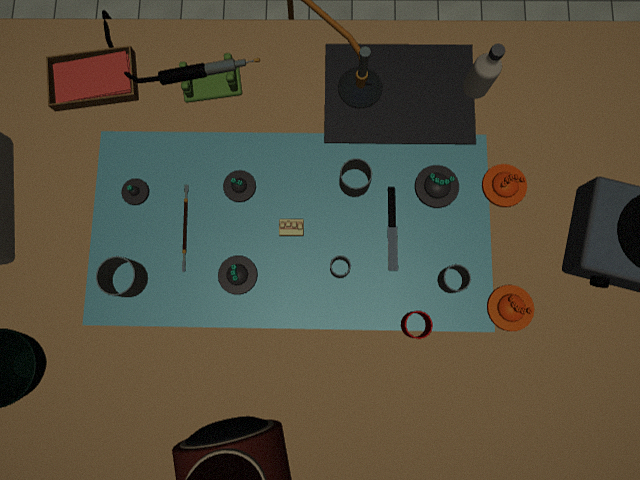

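View pics/scene0.png

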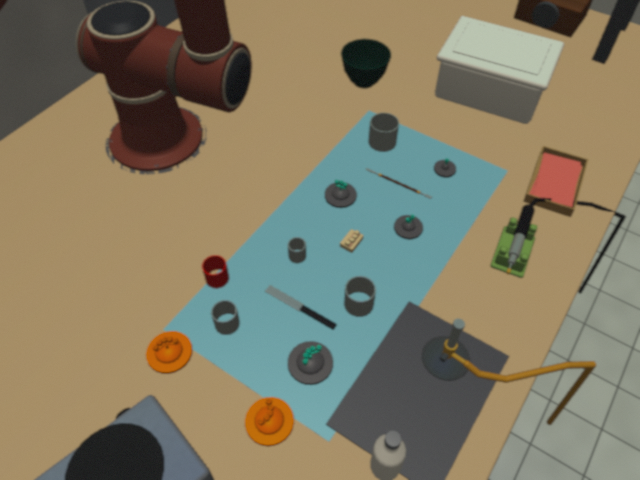

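The top view shows the four steel rings: small (340,267), medium (453,278), large (355,178) and largest (122,277). The grey formers are small (135,191), medium (239,185), large (238,274) and largest (437,186). The look-alikes to leave alone are the red ring (417,324) and the orange formers (505,185) and (511,308). The model is at (291,227). Next I'll refine the centres by circle fits.

```bash
cat >> h.py <<'E'
from scipy.optimize import least_squares
RING=dict(small=(.469,-.096,.018,.04),medium=(.452,-.286,.023,.047),large=(.631,-.119,.028,.054),largest=(.441,.285,.033,.061))
FORM=dict(small=(.600,.282,.025),medium=(.614,.094,.030),large=(.453,.089,.035),largest=(.619,-.264,.040))
def fit(P,R,c):
    r=least_squares(lambda q:np.hypot(P[:,0]-q[0],P[:,1]-q[1])-R,c,loss='soft_l1',f_scale=.002)
    return r.x,np.median(np.abs(r.fun))
def ringc(W,c,R,z):   # rim centre from depth; z = top height
    m=(np.abs(W[...,2]-z)<.005)&(np.hypot(W[...,0]-c[0],W[...,1]-c[1])<R+.015)
    x,e=fit(W[m],R-.00125,c[:2]);return x.round(4),round(e,4),m.sum(),np.median(W[m][:,2]).round(4)
def formc(f,W,c,R):   # disc by dark colour at z=8mm plane
    K=f["intrinsics"];T=np.array(f["world_from_camera"]);v,u=np.mgrid[:480,:640]
    d=np.stack([(u-K[0,2])/K[0,0],-(v-K[1,2])/K[1,1],-np.ones(u.shape)],-1)@T[:3,:3].T
    P=T[:3,3]+d*((.008-T[2,3])/d[...,2])[...,None]
    hsv=cv2.cvtColor(f["color"],cv2.COLOR_RGB2HSV)
    m=((hsv[...,1]<70)&(np.hypot(P[...,0]-c[0],P[...,1]-c[1])<R+.02)).astype(np.uint8)
    k=max(cv2.findContours(m,cv2.RETR_EXTERNAL,cv2.CHAIN_APPROX_NONE)[0],key=cv2.contourArea)[:,0]
    B=P[k[:,1],k[:,0]];x,e=fit(B,R,c[:2]);return x.round(4),round(e,4),np.hypot(*(B[:,:2]-x).T).mean().round(4)
E
python3 - <<'E'
from h import *
for c in("top","scene"):
    f=grab_frame(c);W=world(f);print(c)
    for n in RING:
        x,y,R,h=RING[n];print(n,*ringc(W,(x,y),R,h),'|',*formc(f,W,FORM[n][:2],FORM[n][2]))
    if c=="top":save(f,"crop.png",(320,150,540,350),3)
E
```

```text
top
small [ 0.4688 -0.093 ] 0.0007 106 0.0403 | [0.6034 0.2818] 0.0009 0.0242
medium [ 0.4506 -0.2872] 0.0007 166 0.0467 | [0.616  0.0914] 0.0009 0.029
large [ 0.6266 -0.1183] 0.0007 183 0.0538 | [0.4494 0.0841] 0.0128 0.0461
largest [0.4444 0.2804] 0.0007 265 0.0601 | [ 0.6198 -0.2673] 0.0011 0.039
scene
small [ 0.4656 -0.0941] 0.0008 102 0.0385 | [0.6011 0.2795] 0.001 0.0237
medium [ 0.4476 -0.2884] 0.0008 152 0.0457 | [0.6145 0.0888] 0.0013 0.0271
large [ 0.6238 -0.119 ] 0.0007 193 0.0524 | [0.4524 0.0848] 0.0015 0.0314
largest [0.4403 0.2797] 0.0011 158 0.0594 | [ 0.618  -0.2678] 0.0005 0.0396
```

View pics/crop.png

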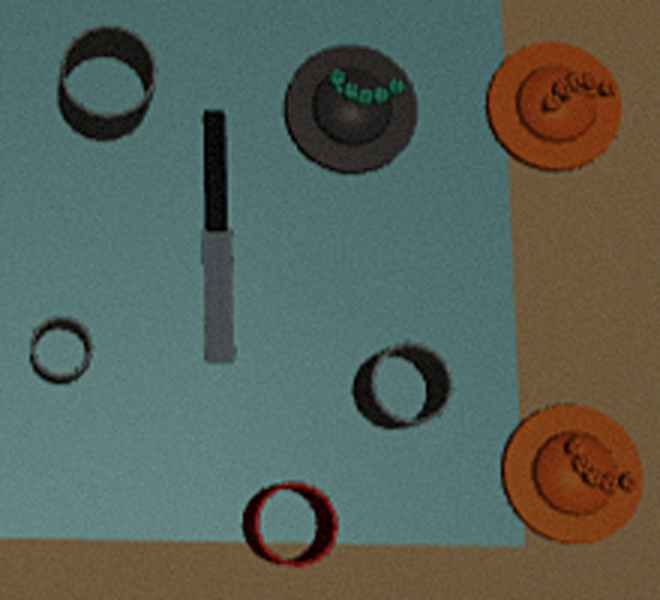

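The crop confirms the choice: the grey rings and the grey former with green wax, not the red or orange ones. I'll square up the tool yaw and head for ring_medium.

>>> {"op": "jog_arm", "data": {"motion": "100 0.15 -0.1 0 0 0 0.1; 100 0.27 -0.17 0.02 0 0 0.219; 100 0.39 -0.25 0.05 0 0 0.219; 100 0.5 -0.32 0.08 0 0 0.219; 100 0.58 -0.36 0.1 0 0 0.219"}}

```text
time: 1.72
tool_pos: [0.3974, -0.3506, 0.1884]
tool_rot: [0.0, 1.0, -0.0, 0.0]
contact_force: [1.4, -1.1, -0.8]
gripper_width: 0.997
grasp_force: 0.0
```

```bash
cat >> h.py <<'E'
def st():
    s=state();w,x,y,z=s["tool_rot"];from scipy.spatial.transform import Rotation as Q
    R=Q.from_quat([x,y,z,w]).as_matrix();print(round(s["time"],2),"tcp",np.round(s["tool_pos"],4),"toolx",R[:,0].round(4),"toolz",R[:,2].round(4),"open",s["gripper_width"],"F",np.round(s["contact_force"],1));return s,R
def go(x,y,z):
    s,R=st();print("frac",((R.T@(np.array([x,y,z])-s["tool_pos"]))/.5).round(4))
def formz(W,c,R):  # disc by depth, whole upper face
    m=((W[...,2]>.0035)&(np.hypot(W[...,0]-c[0],W[...,1]-c[1])<R+.012)).astype(np.uint8)
    k=max(cv2.findContours(m,cv2.RETR_EXTERNAL,cv2.CHAIN_APPROX_NONE)[0],key=cv2.contourArea)[:,0]
    B=W[k[:,1],k[:,0]];x,e=fit(B,R,c[:2]);return x.round(4),round(e,4)
E
python3 - <<'E'
from h import *
for c in("top","scene"):
    W=world(grab_frame(c))
    for n in FORM: print(c,n,*formz(W,FORM[n][:2],FORM[n][2]))
go(.449,-.288,.12)
E
```

```text
top small [0.6038 0.2818] 0.0009
top medium [0.6165 0.091 ] 0.0011
top large [0.4542 0.0872] 0.0011
top largest [ 0.6203 -0.2673] 0.001
scene small [0.5996 0.2807] 0.0015
scene medium [0.6125 0.0909] 0.0013
scene large [0.4499 0.0869] 0.0015
scene largest [ 0.6173 -0.2676] 0.001
1.82 tcp [ 0.3985 -0.3474  0.1866] toolx [ 1.0e+00  7.1e-03 -8.0e-04] toolz [-8.0e-04  3.5e-03 -1.0e+00] open 1.003712049779923 F [-1.3 -0.3 -0.5]
frac [ 0.1019 -0.1176  0.1335]
```

>>> {"op": "jog_arm", "data": {"motion": "100 0.05 -0.06 0.05 0 0 0; 100 0.06 -0.08 0.1 0 0 0; 100 0.06 -0.08 0.1 0 0 0; 100 0.06 -0.08 0.1 0 0 0; 100 0.06 -0.08 0.1 0 0 0"}}

```text
time: 2.45
tool_pos: [0.4267, -0.3136, 0.14]
tool_rot: [0.001, 1.0, -0.0, 0.001]
contact_force: [0.6, 0.1, 0.9]
gripper_width: 0.999
grasp_force: 0.0
```

```bash
python3 -c "
from h import *
go(.449,-.288,.023);go(.449,-.288,.023)"
```

```text
2.45 tcp [ 0.4267 -0.3136  0.14  ] toolx [ 1.0e+00 -8.0e-04  1.8e-03] toolz [ 0.0018 -0.002  -1.    ] open 0.9985162084663477 F [0.6 0.1 0.9]
frac [ 0.0442 -0.0517  0.2341]
2.45 tcp [ 0.4267 -0.3136  0.14  ] toolx [ 1.0e+00 -8.0e-04  1.8e-03] toolz [ 0.0018 -0.002  -1.    ] open 0.9985162084663477 F [0.6 0.1 0.9]
frac [ 0.0442 -0.0517  0.2341]
```

>>> {"op": "jog_arm", "data": {"motion": "100 0.044 -0.052 0.05 0 0 0; 100 0.044 -0.052 0.12 0 0 0; 100 0.044 -0.052 0.2 0 0 0; 100 0.044 -0.052 0.234 0 0 0; 100 0.044 -0.052 0.234 0 0 0"}}

```text
time: 3.08
tool_pos: [0.4479, -0.2863, 0.0209]
tool_rot: [-0.001, 1.0, -0.0, -0.001]
contact_force: [0.5, -0.2, -0.1]
gripper_width: 1.0
grasp_force: 0.0
```

>>> {"op": "jog_arm", "data": {"motion": "40 0 0 0 0 0 0; 40 0 0 0 0 0 0; 40 0 0 0 0 0 0; 40 0 0 0 0 0 0; 40 0 0 0 0 0 0"}}

```text
time: 3.7
tool_pos: [0.4497, -0.2873, 0.0235]
tool_rot: [0.001, 1.0, 0.0, 0.001]
contact_force: [-1.1, 0.5, 6.2]
gripper_width: 0.512
grasp_force: 61.6
```

>>> {"op": "jog_arm", "data": {"motion": "20 0 0 -0.02 0 0 0; 20 0 0 -0.1 0 0 0; 20 0 0 -0.2 0 0 0; 20 0 0 -0.26 0 0 0; 20 0 0 -0.26 0 0 0"}}

```text
time: 4.32
tool_pos: [0.4498, -0.2873, 0.1548]
tool_rot: [0.002, 1.0, 0.0, 0.002]
contact_force: [0.3, -0.3, -2.6]
gripper_width: 0.508
grasp_force: 61.5
```

```bash
cat >> h.py <<'E'
def inhand(n,c=None,g=.012):  # ring rim seen near TCP: points in the height band of ring body
    s,R=st();t=s["tool_pos"];R0,h=RING[n][2:]
    for cam in("top","scene"):
        f=grab_frame(cam);W=world(f)
        d=[(round(q["p"],2),np.round(np.array(q["at"]),4)) for q in place_of(cam,"ring_"+n)];print(cam,d)
        if cam=="scene":
            u,v=map(int,pix(f,t));save(f,f"hand_{n}_{int(s['time']*100)}.png",(max(u-80,0),max(v-60,0),u+80,v+60),4)
E
python3 -c "
from h import *
inhand('medium');go(.615,.0905,.153)"; ls pics
```

```text
4.33 tcp [ 0.4498 -0.2873  0.1548] toolx [1.0e+00 4.0e-04 4.9e-03] toolz [ 0.0049 -0.0042 -1.    ] open 0.5079018674714066 F [ 0.3 -0.3 -2.6]
top [(0.54, array([ 0.3681, -0.2187,  0.0023]))]
scene [(0.81, array([ 0.4454, -0.2821,  0.1289])), (0.61, array([ 0.3696, -0.2205, -0.003 ]))]
4.53 tcp [ 0.4472 -0.2851  0.1488] toolx [ 1.0e+00  3.0e-04 -3.3e-03] toolz [-0.0033  0.0028 -1.    ] open 0.5124885274242608 F [ 0.8  0.3 -1.9]
frac [ 0.3358 -0.7512 -0.0074]
crop.png
hand_medium_432.png
scene0.png
top0.png
```

>>> {"op": "jog_arm", "data": {"motion": "20 0.04 -0.1 0 0 0 0; 20 0.085 -0.2 0 0 0 0; 20 0.13 -0.3 0 0 0 0; 20 0.175 -0.4 0 0 0 0; 20 0.2 -0.45 0 0 0 0"}}

```text
time: 5.15
tool_pos: [0.5477, -0.0583, 0.1489]
tool_rot: [-0.001, 1.0, 0.001, -0.002]
contact_force: [-0.8, 0.1, -1.2]
gripper_width: 0.514
grasp_force: 61.7
```

>>> {"op": "jog_arm", "data": {"motion": "20 0.04 -0.1 0 0 0 0; 20 0.09 -0.2 0 0 0 0; 20 0.132 -0.307 0 0 0 0; 20 0.132 -0.307 0 0 0 0; 20 0.132 -0.307 0 0 0 0"}}

```text
time: 5.78
tool_pos: [0.6131, 0.0923, 0.1492]
tool_rot: [0.0, 1.0, 0.0, -0.002]
contact_force: [-1.3, -0.6, -1.5]
gripper_width: 0.517
grasp_force: 61.8
```

```bash
python3 -c "
from h import *
inhand('medium');go(.615,.0905,.153)"; ls pics
```

```text
5.78 tcp [0.6131 0.0923 0.1492] toolx [ 1.0e+00  9.0e-04 -3.7e-03] toolz [-3.7e-03 -6.0e-04 -1.0e+00] open 0.5169644363013546 F [-1.3 -0.6 -1.5]
top [(0.55, array([ 0.3693, -0.2205,  0.0008])), (0.48, array([0.6149, 0.0914, 0.1236]))]
scene [(0.95, array([ 0.3732, -0.2223, -0.0041]))]
5.97 tcp [0.6138 0.0912 0.1509] toolx [ 1.0e+00 -1.4e-03 -9.0e-04] toolz [-9.e-04 -2.e-04 -1.e+00] open 0.5157996460446613 F [ 0.3 -0.5 -1.2]
frac [ 0.0024  0.0014 -0.0042]
crop.png
hand_medium_432.png
hand_medium_577.png
scene0.png
top0.png
```

View pics/hand_medium_577.png

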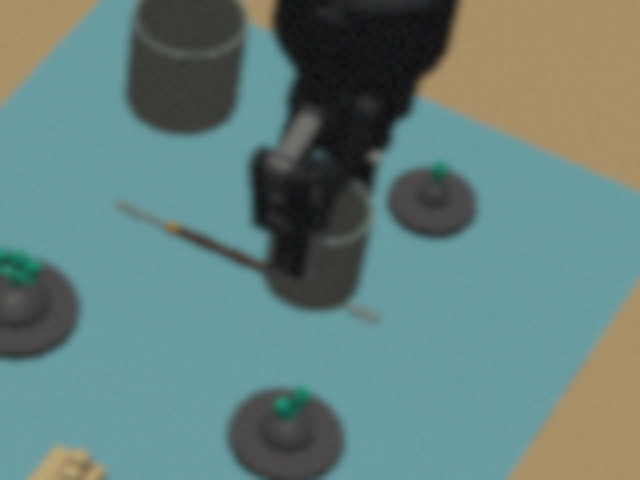

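The ring is upright in the gripper at (315,245), with its former behind it in line. I'll lower it in stages and watch the force.

>>> {"op": "jog_arm", "data": {"motion": "20 0 0 0.06 0 0 0; 20 0 0 0.12 0 0 0; 20 0 0 0.15 0 0 0; 20 0 0 0.18 0 0 0; 20 0 0 0.2 0 0 0"}}

```text
time: 6.6
tool_pos: [0.6145, 0.0922, 0.0512]
tool_rot: [-0.0, 1.0, -0.0, 0.0]
contact_force: [-1.3, 0.7, -0.5]
gripper_width: 0.514
grasp_force: 61.8
```

>>> {"op": "jog_arm", "data": {"motion": "20 0 0 0.015 0 0 0; 20 0 0 0.03 0 0 0; 20 0 0 0.042 0 0 0; 20 0 0 0.042 0 0 0; 20 0 0 0.042 0 0 0"}}

```text
time: 7.22
tool_pos: [0.6149, 0.0925, 0.0316]
tool_rot: [-0.0, 1.0, 0.0, 0.001]
contact_force: [-3.2, 0.8, 5.9]
gripper_width: 0.512
grasp_force: 62.5
```

>>> {"op": "jog_arm", "data": {"motion": "100 0 0 0 0 0 0; 100 0 0 0 0 0 0; 100 0 0 0 0 0 0; 100 0 0 0 0 0 0; 100 0 0 -0.05 0 0 0"}}

```text
time: 7.85
tool_pos: [0.6121, 0.0923, 0.0529]
tool_rot: [0.0, 1.0, 0.0, -0.003]
contact_force: [-0.0, -0.4, -0.2]
gripper_width: 0.997
grasp_force: 0.0
```

>>> {"op": "jog_arm", "data": {"motion": "100 0 0 -0.06 0 0 0; 100 0 0 -0.12 0 0 0; 100 0 0.12 -0.12 0 0 0; 100 -0.08 0.22 -0.12 0 0 0; 100 -0.17 0.32 -0.12 0 0 0"}}

```text
time: 8.48
tool_pos: [0.5328, -0.0645, 0.1156]
tool_rot: [0.0, 1.0, 0.0, 0.0]
contact_force: [0.8, -0.4, -0.3]
gripper_width: 0.996
grasp_force: 0.0
```

```bash
python3 -c "
from h import *
for c in('top','scene'):
    f=grab_frame(c);W=world(f)
    print(c,ringc(W,(.615,.0905),.023,.055),formc(f,W,(.615,.0905),.03),ringc(W,(.467,-.0935),.018,.04))
    save(f,c+'1.png',(170,120,360,260) if c=='top' else (320,140,480,260),3.5)
go(.4672,-.0935,.10)
"
```

```text
top (array([0.6158, 0.0901]), np.float64(0.0007), np.int64(119), np.float64(0.0546)) (array([0.6229, 0.1006]), np.float64(0.0063), np.float64(0.022)) (array([ 0.467 , -0.0935]), np.float64(nan), np.int64(0), np.float64(nan))
scene (array([0.6123, 0.0898]), np.float64(0.001), np.int64(133), np.float64(0.0535)) (array([0.611 , 0.0966]), np.float64(0.0057), np.float64(0.0351)) (array([ 0.4658, -0.0942]), np.float64(0.0009), np.int64(97), np.float64(0.0387))
8.57 tcp [ 0.5299 -0.0659  0.1141] toolx [ 1.     -0.0047 -0.0033] toolz [-3.3e-03 -5.0e-04 -1.0e+00] open 0.9965122002453934 F [-0.6 -0.5 -0.4]
frac [-0.125   0.0557  0.0287]
  return _methods._mean(a, axis=axis, dtype=dtype,
  ret = ret.dtype.type(ret / rcount)
```

ring_medium is seated: its top is at 54.6 mm (8 + 47 expected) and it's centred within 1 mm. ring_small is next.

>>> {"op": "jog_arm", "data": {"motion": "100 -0.1 0.045 0 0 0 0; 100 -0.125 0.055 0.05 0 0 0; 100 -0.125 0.055 0.13 0 0 0; 100 -0.125 0.055 0.203 0 0 0; 100 -0.125 0.055 0.203 0 0 0"}}

```text
time: 9.2
tool_pos: [0.4685, -0.0892, 0.0111]
tool_rot: [-0.001, 1.0, 0.0, -0.003]
contact_force: [0.9, -0.7, 0.8]
gripper_width: 1.001
grasp_force: 0.0
```

>>> {"op": "jog_arm", "data": {"motion": "20 0 0 0 0 0 0; 20 0 0 0 0 0 0; 20 0 0 0 0 0 0; 20 0 0 0 0 0 0; 20 0 0 0 0 0 0"}}

```text
time: 9.82
tool_pos: [0.4725, -0.0909, 0.016]
tool_rot: [0.0, 1.0, 0.0, 0.001]
contact_force: [-1.9, 1.2, 6.1]
gripper_width: 0.401
grasp_force: 59.3
```

>>> {"op": "jog_arm", "data": {"motion": "10 0 0 0 0 0 0; 10 0 0 -0.05 0 0 0; 10 0 0 -0.12 0 0 0; 10 0 0 -0.2 0 0 0; 10 0 0 -0.26 0 0 0"}}

```text
time: 10.45
tool_pos: [0.4715, -0.0906, 0.1462]
tool_rot: [0.0, 1.0, 0.0, 0.001]
contact_force: [-0.0, -0.9, -1.7]
gripper_width: 0.402
grasp_force: 60.0
```

>>> {"op": "jog_arm", "data": {"motion": "10 0.035 -0.1 0 0 0 0; 10 0.07 -0.2 0 0 0 0; 10 0.105 -0.3 0 0 0 0; 10 0.14 -0.4 0 0 0 0; 10 0.16 -0.45 0 0 0 0"}}

```text
time: 11.08
tool_pos: [0.5513, 0.1371, 0.1442]
tool_rot: [-0.0, 1.0, 0.001, 0.0]
contact_force: [-0.1, 0.1, -0.9]
gripper_width: 0.4
grasp_force: 60.1
```

>>> {"op": "jog_arm", "data": {"motion": "10 0.035 -0.1 0 0 0 0; 10 0.075 -0.2 0 0 0 0; 10 0.11 -0.298 0 0 0 0; 10 0.11 -0.298 0 0 0 0; 10 0.11 -0.298 0 0 0 0"}}

```text
time: 11.7
tool_pos: [0.6056, 0.2834, 0.1436]
tool_rot: [0.0, 1.0, 0.0, -0.0]
contact_force: [-0.7, 0.1, -0.3]
gripper_width: 0.399
grasp_force: 60.3
```

```bash
python3 -c "
from h import *
inhand('small');go(.602,.281,.153)"; ls -t pics|head -1
```

```text
11.7 tcp [0.6056 0.2834 0.1436] toolx [ 1.e+00  7.e-04 -6.e-04] toolz [-6.e-04 -6.e-04 -1.e+00] open 0.3991811004630924 F [-0.7  0.1 -0.3]
top [(0.75, array([0.6034, 0.2789, 0.1303]))]
scene [(0.55, array([0.5977, 0.2836, 0.1297]))]
11.9 tcp [0.6058 0.2825 0.144 ] toolx [ 1.    -0.001 -0.   ] toolz [-0.e+00 -1.e-04 -1.e+00] open 0.39806788500622486 F [ 0.5  0.4 -0.6]
frac [-0.0076  0.003  -0.0179]
hand_small_1170.png
```

>>> {"op": "jog_arm", "data": {"motion": "10 0 0 0.06 0 0 0; 10 0 0 0.12 0 0 0; 10 0 0 0.15 0 0 0; 10 0 0 0.18 0 0 0; 10 0 0 0.2 0 0 0"}}

```text
time: 12.52
tool_pos: [0.6062, 0.2835, 0.0437]
tool_rot: [-0.0, 1.0, 0.0, 0.0]
contact_force: [-0.0, 0.2, -1.7]
gripper_width: 0.399
grasp_force: 60.3
```

>>> {"op": "jog_arm", "data": {"motion": "10 0 0 0.015 0 0 0; 10 0 0 0.03 0 0 0; 10 0 0 0.042 0 0 0; 10 0 0 0.042 0 0 0; 10 0 0 0.042 0 0 0"}}

```text
time: 13.15
tool_pos: [0.6065, 0.2838, 0.024]
tool_rot: [-0.0, 1.0, 0.0, 0.001]
contact_force: [-1.9, -0.1, 4.9]
gripper_width: 0.399
grasp_force: 60.8
```

>>> {"op": "jog_arm", "data": {"motion": "100 0 0 0 0 0 0; 100 0 0 0 0 0 0; 100 0 0 0 0 0 0; 100 0 0 0 0 0 0; 100 0 0 -0.05 0 0 0"}}

```text
time: 13.78
tool_pos: [0.6038, 0.2828, 0.0452]
tool_rot: [0.001, 1.0, 0.0, -0.003]
contact_force: [0.1, -0.1, 0.2]
gripper_width: 1.001
grasp_force: 0.0
```

>>> {"op": "jog_arm", "data": {"motion": "100 0 0 -0.1 0 0 0; 100 -0.08 0 -0.18 0 0 0; 100 -0.18 0 -0.2 0 0 0; 100 -0.28 0 -0.2 0 0 0; 100 -0.32 0 -0.2 0 0 0"}}

```text
time: 14.4
tool_pos: [0.4436, 0.2835, 0.1478]
tool_rot: [-0.0, 1.0, 0.001, -0.0]
contact_force: [-0.0, 0.8, -0.5]
gripper_width: 1.0
grasp_force: 0.0
```

```bash
python3 -W ignore -c "
from h import *
for c in('top','scene'):
    f=grab_frame(c);W=world(f)
    print(c,ringc(W,(.602,.281),.018,.048),ringc(W,(.442,.28),.033,.061))
go(.4424,.282,.035)
"
```

```text
top (array([0.603 , 0.2813]), np.float64(0.0007), np.int64(126), np.float64(0.0472)) (array([0.4446, 0.2806]), np.float64(0.0007), np.int64(182), np.float64(0.0604))
scene (array([0.5987, 0.2804]), np.float64(0.0012), np.int64(88), np.float64(0.0467)) (array([0.4403, 0.2791]), np.float64(0.0013), np.int64(154), np.float64(0.0593))
14.5 tcp [0.4441 0.2836 0.1477] toolx [ 1.0e+00  1.8e-03 -2.0e-04] toolz [-2.e-04  1.e-04 -1.e+00] open 1.0017688747330904 F [ 0.4 -0.1  1.2]
frac [-0.0034  0.0033  0.2255]
```

ring_small is seated too (top at about 48 mm, centred). ring_largest is next.

>>> {"op": "jog_arm", "data": {"motion": "100 0 0.003 0.04 0 0 0; 100 0 0.003 0.1 0 0 0; 100 0 0.003 0.16 0 0 0; 100 0 0.003 0.22 0 0 0; 100 0 0.003 0.226 0 0 0"}}

```text
time: 15.12
tool_pos: [0.444, 0.2805, 0.0308]
tool_rot: [0.002, 1.0, -0.0, -0.003]
contact_force: [-0.0, 0.3, 0.5]
gripper_width: 0.998
grasp_force: 0.0
```

>>> {"op": "jog_arm", "data": {"motion": "40 0 0 0 0 0 0; 40 0 0 0 0 0 0; 40 0 0 0 0 0 0; 40 0 0 0 0 0 0; 40 0 0 0 0 0 0"}}

```text
time: 15.75
tool_pos: [0.4471, 0.2824, 0.0361]
tool_rot: [-0.0, 1.0, 0.0, 0.001]
contact_force: [2.9, 0.3, 3.0]
gripper_width: 0.742
grasp_force: 66.1
```

>>> {"op": "jog_arm", "data": {"motion": "40 0 0 0 0 0 0; 40 0 0 -0.05 0 0 0; 40 0 0 -0.12 0 0 0; 40 0 0 -0.2 0 0 0; 40 0 0 -0.26 0 0 0"}}

```text
time: 16.38
tool_pos: [0.4448, 0.2818, 0.1649]
tool_rot: [0.0, 1.0, 0.0, -0.001]
contact_force: [-0.7, -0.2, -2.7]
gripper_width: 0.74
grasp_force: 66.7
```

>>> {"op": "jog_arm", "data": {"motion": "40 0.03 0.1 0 0 0 0; 40 0.065 0.2 0 0 0 0; 40 0.1 0.31 0 0 0 0; 40 0.135 0.42 0 0 0 0; 40 0.16 0.5 0 0 0 0"}}

```text
time: 17.0
tool_pos: [0.5247, 0.0302, 0.163]
tool_rot: [-0.0, 1.0, -0.0, -0.002]
contact_force: [0.8, 0.1, -3.5]
gripper_width: 0.743
grasp_force: 66.9
```

>>> {"op": "jog_arm", "data": {"motion": "40 0.03 0.1 0 0 0 0; 40 0.065 0.2 0 0 0 0; 40 0.1 0.31 0 0 0 0; 40 0.135 0.41 0 0 0 0; 40 0.15 0.46 0 0 0 0"}}

```text
time: 17.62
tool_pos: [0.6002, -0.1996, 0.1628]
tool_rot: [-0.001, 1.0, -0.001, -0.002]
contact_force: [-0.9, 0.2, -3.0]
gripper_width: 0.747
grasp_force: 66.9
```

>>> {"op": "jog_arm", "data": {"motion": "40 0.03 0.08 0 0 0 0; 40 0.043 0.135 0 0 0 0; 40 0.043 0.135 0 0 0 0; 40 0.043 0.135 0 0 0 0; 40 0.043 0.135 0 0 0 0"}}

```text
time: 18.25
tool_pos: [0.6222, -0.2639, 0.1644]
tool_rot: [-0.001, 1.0, 0.001, -0.001]
contact_force: [0.3, -0.0, -1.4]
gripper_width: 0.741
grasp_force: 66.9
```

```bash
python3 -c "
from h import *
inhand('largest');go(.6212,-.2655,.165)"; ls -t pics|head -1
```

```text
18.25 tcp [ 0.6222 -0.2639  0.1644] toolx [ 1.      0.0016 -0.0011] toolz [-0.0011  0.001  -1.    ] open 0.7410970608296503 F [ 0.3 -0.  -1.4]
top []
scene [(0.74, array([ 0.6163, -0.2627,  0.132 ])), (0.23, array([ 0.5986,  0.2793, -0.0008]))]
18.45 tcp [ 0.6226 -0.2647  0.165 ] toolx [1.0e+00 1.1e-03 1.0e-04] toolz [ 1.e-04  1.e-04 -1.e+00] open 0.7412919013793319 F [ 0.3 -0.5 -3. ]
frac [-0.0028  0.0016  0.0001]
hand_largest_1825.png
```

>>> {"op": "jog_arm", "data": {"motion": "40 0 0.001 0.06 0 0 0; 40 0 0.001 0.1 0 0 0; 40 0 0.001 0.14 0 0 0; 40 0 0.001 0.17 0 0 0; 40 0 0.001 0.2 0 0 0"}}

```text
time: 19.08
tool_pos: [0.6228, -0.266, 0.0642]
tool_rot: [0.0, 1.0, 0.0, 0.0]
contact_force: [0.5, 0.2, -2.5]
gripper_width: 0.744
grasp_force: 66.9
```

>>> {"op": "jog_arm", "data": {"motion": "40 0 0 0.015 0 0 0; 40 0 0 0.03 0 0 0; 40 0 0 0.042 0 0 0; 40 0 0 0.042 0 0 0; 40 0 0 0.042 0 0 0"}}

```text
time: 19.7
tool_pos: [0.6228, -0.2661, 0.0442]
tool_rot: [0.0, 1.0, 0.0, 0.0]
contact_force: [-0.5, -0.9, -2.5]
gripper_width: 0.742
grasp_force: 66.9
```

>>> {"op": "jog_arm", "data": {"motion": "40 0 0 0.002 0 0 0; 40 0 0 0.004 0 0 0; 40 0 0 0.004 0 0 0; 40 0 0 0.004 0 0 0; 40 0 0 0.004 0 0 0"}}

```text
time: 20.32
tool_pos: [0.623, -0.2661, 0.0441]
tool_rot: [0.0, 1.0, 0.0, 0.0]
contact_force: [-4.8, 2.1, 8.4]
gripper_width: 0.746
grasp_force: 67.9
```

>>> {"op": "jog_arm", "data": {"motion": "100 0 0 0 0 0 0; 100 0 0 0 0 0 0; 100 0 0 0 0 0 0; 100 0 0 0 0 0 0; 100 0 0 -0.05 0 0 0"}}

```text
time: 20.95
tool_pos: [0.6207, -0.2649, 0.0641]
tool_rot: [-0.001, 1.0, 0.0, -0.002]
contact_force: [0.1, -0.1, -0.5]
gripper_width: 1.002
grasp_force: 0.0
```

>>> {"op": "jog_arm", "data": {"motion": "100 0 0 -0.1 0 0 0; 100 0 -0.04 -0.2 0 0 0; 100 0 -0.12 -0.2 0 0 0; 100 0.006 -0.22 -0.2 0 0 0; 100 0.006 -0.29 -0.2 0 0 0"}}

```text
time: 21.58
tool_pos: [0.6255, -0.1191, 0.167]
tool_rot: [-0.0, 1.0, 0.0, 0.0]
contact_force: [-1.0, 0.4, 0.8]
gripper_width: 1.001
grasp_force: 0.0
```

```bash
python3 -W ignore -c "
from h import *
for c in('top','scene'):
    f=grab_frame(c);W=world(f)
    print(c,ringc(W,(.6188,-.2675),.033,.069),ringc(W,(.6252,-.1187),.028,.054))
    if c=='scene': save(f,'s2.png',(230,120,480,420),2)
go(.6275,-.1167,.028)
"
```

```text
top (array([ 0.6202, -0.2676]), np.float64(0.0007), np.int64(249), np.float64(0.0689)) (array([ 0.6252, -0.1187]), np.float64(nan), np.int64(0), np.float64(nan))
scene (array([ 0.6177, -0.2686]), np.float64(0.0008), np.int64(249), np.float64(0.0679)) (array([ 0.6236, -0.119 ]), np.float64(0.0008), np.int64(175), np.float64(0.0527))
21.68 tcp [ 0.6254 -0.1177  0.1668] toolx [ 1.0e+00  4.2e-03 -2.0e-04] toolz [-2.e-04  1.e-03 -1.e+00] open 1.0004790463646123 F [ 0.5 -0.9  0.2]
frac [ 0.0042 -0.0016  0.2775]
```

ring_largest is seated (top at 69 mm, centred). ring_large is the last one.

>>> {"op": "jog_arm", "data": {"motion": "100 0.004 -0.002 0.06 0 0 0; 100 0.004 -0.002 0.14 0 0 0; 100 0.004 -0.002 0.21 0 0 0; 100 0.004 -0.002 0.277 0 0 0; 100 0.004 -0.002 0.277 0 0 0"}}

```text
time: 22.3
tool_pos: [0.6247, -0.1198, 0.0247]
tool_rot: [-0.001, 1.0, -0.0, -0.003]
contact_force: [-0.6, -0.8, -1.1]
gripper_width: 0.998
grasp_force: 0.0
```

>>> {"op": "jog_arm", "data": {"motion": "30 0 0 0 0 0 0; 30 0 0 0 0 0 0; 30 0 0 0 0 0 0; 30 0 0 0 0 0 0; 30 0 0 0 0 0 0"}}

```text
time: 22.92
tool_pos: [0.6298, -0.1207, 0.0315]
tool_rot: [0.001, 1.0, 0.0, 0.003]
contact_force: [-0.3, -0.8, 7.2]
gripper_width: 0.629
grasp_force: 63.9
```

>>> {"op": "jog_arm", "data": {"motion": "30 0 0 0 0 0 0; 30 0 0 -0.05 0 0 0; 30 0 0 -0.12 0 0 0; 30 0 0 -0.2 0 0 0; 30 0 0 -0.26 0 0 0"}}

```text
time: 23.55
tool_pos: [0.6278, -0.12, 0.1605]
tool_rot: [0.0, 1.0, 0.0, 0.001]
contact_force: [1.4, -0.1, -1.0]
gripper_width: 0.626
grasp_force: 63.9
```

>>> {"op": "jog_arm", "data": {"motion": "30 -0.08 -0.09 0 0 0 0; 30 -0.16 -0.19 0 0 0 0; 30 -0.24 -0.28 0 0 0 0; 30 -0.3 -0.36 0 0 0 0; 30 -0.34 -0.41 0 0 0 0"}}

```text
time: 24.18
tool_pos: [0.4557, 0.0865, 0.1582]
tool_rot: [-0.0, 1.0, 0.001, 0.0]
contact_force: [0.1, -0.4, -1.5]
gripper_width: 0.624
grasp_force: 63.9
```

>>> {"op": "jog_arm", "data": {"motion": "30 -0.006 -0.007 0 0 0 0; 30 -0.006 -0.007 0 0 0 0; 30 -0.006 -0.007 0 0 0 0; 30 -0.006 -0.007 0 0 0 0; 30 -0.006 -0.007 0 0 0 0"}}

```text
time: 24.8
tool_pos: [0.4548, 0.0881, 0.1583]
tool_rot: [0.0, 1.0, -0.0, -0.0]
contact_force: [0.3, -0.3, -1.8]
gripper_width: 0.627
grasp_force: 63.9
```

```bash
python3 -c "
from h import *
inhand('large');go(.4553,.0885,.1585)"; ls -t pics|head -1
```

```text
24.8 tcp [0.4548 0.0881 0.1583] toolx [ 1.e+00 -6.e-04 -3.e-04] toolz [-3.e-04 -0.e+00 -1.e+00] open 0.6273428950034345 F [ 0.3 -0.3 -1.8]
top [(0.67, array([0.4513, 0.0886, 0.1242]))]
scene [(0.86, array([0.4512, 0.0939, 0.1266])), (0.47, array([0.5999, 0.2826, 0.0085]))]
25.0 tcp [0.4545 0.0884 0.1583] toolx [ 1.e+00  1.e-04 -1.e-04] toolz [-1.e-04 -0.e+00 -1.e+00] open 0.6306911681349383 F [-0.6 -0.6 -1.5]
frac [ 0.0015 -0.0001 -0.0003]
hand_large_2480.png
```

```bash
python3 -W ignore -c "
from h import *
for c in('top','scene'):
    W=world(grab_frame(c))
    m=(W[...,2]>.125)&(W[...,2]<.152)&(np.hypot(W[...,0]-.4523,W[...,1]-.0865)<.036)
    P=W[m];print(c,len(P),fit(P,.0275,(.4523,.0865)), ringc(W,(.4523,.0865),.028,.184))
"
```

```text
top 78 (array([0.45236981, 0.08657274]), np.float64(0.00015617902764803251)) (array([0.4543, 0.0847]), np.float64(0.001), np.int64(43), np.float64(0.181))
scene 317 (array([0.44817012, 0.08600485]), np.float64(0.0008464107015057516)) (array([0.4504, 0.0839]), np.float64(0.0038), np.int64(123), np.float64(0.1824))
```

View pics/hand_large_2480.png

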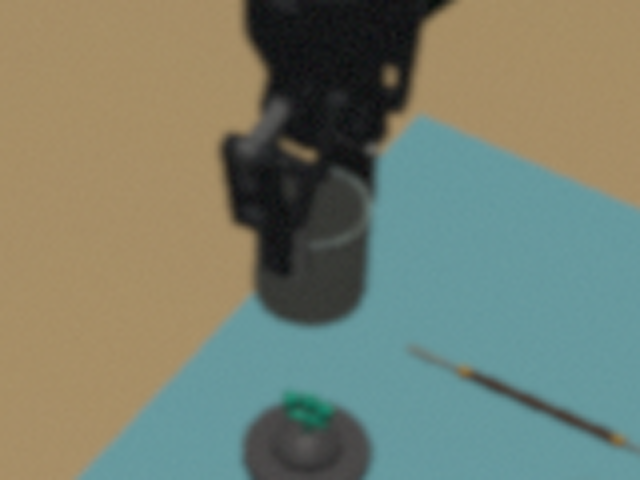

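The ring is upright at (312,255) above its former at (307,450), and the fits agree within 2 mm. Lowering it now.

>>> {"op": "jog_arm", "data": {"motion": "30 0.001 0 0.06 0 0 0; 30 0.001 0 0.1 0 0 0; 30 0.001 0 0.14 0 0 0; 30 0.001 0 0.17 0 0 0; 30 0.001 0 0.2 0 0 0"}}

```text
time: 25.72
tool_pos: [0.4553, 0.0886, 0.058]
tool_rot: [-0.0, 1.0, 0.0, 0.0]
contact_force: [-1.0, 1.0, -1.4]
gripper_width: 0.629
grasp_force: 63.9
```

>>> {"op": "jog_arm", "data": {"motion": "30 0 0 0.015 0 0 0; 30 0 0 0.03 0 0 0; 30 0 0 0.044 0 0 0; 30 0 0 0.044 0 0 0; 30 0 0 0.044 0 0 0"}}

```text
time: 26.35
tool_pos: [0.4557, 0.0886, 0.0395]
tool_rot: [0.0, 1.0, 0.0, -0.0]
contact_force: [-10.2, -1.0, 18.2]
gripper_width: 0.628
grasp_force: 65.8
```

>>> {"op": "jog_arm", "data": {"motion": "30 0 0 -0.002 0 0 0; 30 0 0 -0.002 0 0 0; 100 0 0 -0.002 0 0 0; 100 0 0 -0.002 0 0 0; 100 0 0 -0.002 0 0 0"}}

```text
time: 26.98
tool_pos: [0.455, 0.0885, 0.0373]
tool_rot: [-0.0, 1.0, 0.0, 0.0]
contact_force: [-0.0, -1.0, -0.3]
gripper_width: 1.002
grasp_force: 0.0
```

>>> {"op": "jog_arm", "data": {"motion": "100 0 0 0 0 0 0; 100 0 0 -0.08 0 0 0; 100 0 0 -0.18 0 0 0; 100 0 0 -0.28 0 0 0; 100 0 0 -0.3 0 0 0"}}

```text
time: 27.6
tool_pos: [0.4573, 0.0887, 0.192]
tool_rot: [-0.0, 1.0, 0.0, 0.004]
contact_force: [-0.0, 0.3, 0.5]
gripper_width: 0.994
grasp_force: 0.0
```

>>> {"op": "jog_arm", "data": {"motion": "100 0 0.1 0 0 0 0; 100 0 0.2 0 0 0 0; 100 0 0.3 0 0 0 0; 100 0 0.4 0 0 0 0; 100 0 0.5 0 0 0 0"}}

```text
time: 28.22
tool_pos: [0.4542, -0.1628, 0.1859]
tool_rot: [-0.001, 1.0, 0.0, -0.001]
contact_force: [1.4, 0.2, -0.6]
gripper_width: 0.995
grasp_force: 0.0
```

```bash
python3 -W ignore -c "
from h import *
for c in('top','scene'):
    f=grab_frame(c);W=world(f);print(c)
    for n in RING: print(n,ringc(W,FORM[n][:2],RING[n][2],RING[n][3]+.008),formz(W*[1,1,1],FORM[n][:2],FORM[n][2]))
    print(place_of(c,'model')[:1]);save(f,c+'9.png',(90,110,490,360) if c=='top' else (200,100,520,400),2)
st()
"
```

```text
top
small (array([0.6031, 0.2813]), np.float64(0.0007), np.int64(122), np.float64(0.0472)) (array([0.6026, 0.2801]), np.float64(0.0028))
medium (array([0.6158, 0.0902]), np.float64(0.0007), np.int64(151), np.float64(0.0546)) (array([0.6147, 0.09  ]), np.float64(0.0026))
large (array([0.4537, 0.0863]), np.float64(0.0007), np.int64(182), np.float64(0.0619)) (array([0.4534, 0.0857]), np.float64(0.0025))
largest (array([ 0.6199, -0.2676]), np.float64(0.0006), np.int64(97), np.float64(0.0686)) (array([ 0.6118, -0.2632]), np.float64(0.0011))
[{'at': [0.5399, -0.0074, -0.0044], 'p': 0.9}]
scene
small (array([0.5985, 0.281 ]), np.float64(0.0009), np.int64(86), np.float64(0.0459)) (array([0.6008, 0.279 ]), np.float64(0.0035))
medium (array([0.6123, 0.0897]), np.float64(0.0009), np.int64(127), np.float64(0.0533)) (array([0.6137, 0.0892]), np.float64(0.0031))
large (array([0.45  , 0.0855]), np.float64(0.001), np.int64(146), np.float64(0.0604)) (array([0.4508, 0.0853]), np.float64(0.0034))
largest (array([ 0.6177, -0.2686]), np.float64(0.0007), np.int64(250), np.float64(0.068)) (array([ 0.6183, -0.2689]), np.float64(0.0024))
[{'at': [0.5422, -0.0026, 0.0018], 'p': 0.67}]
28.43 tcp [ 0.4543 -0.1617  0.186 ] toolx [ 1.     -0.0017 -0.0022] toolz [-0.0022  0.0017 -1.    ] open 0.9964336957968036 F [-0.5  0.7  0.5]
```

View pics/scene9.png

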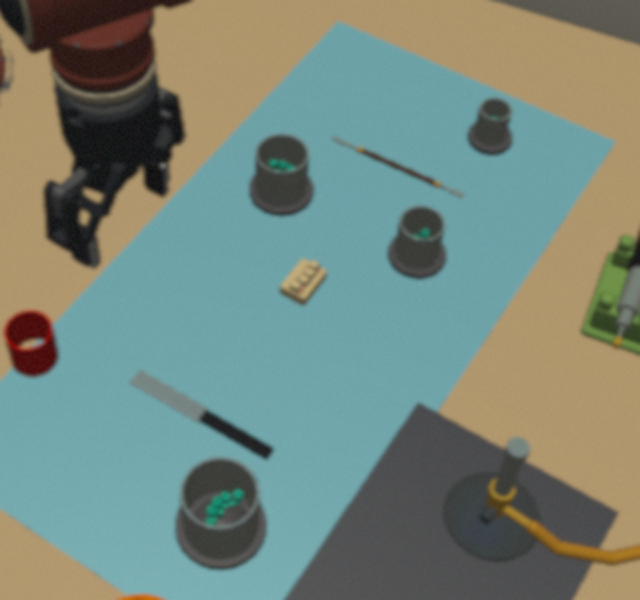

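View pics/top9.png

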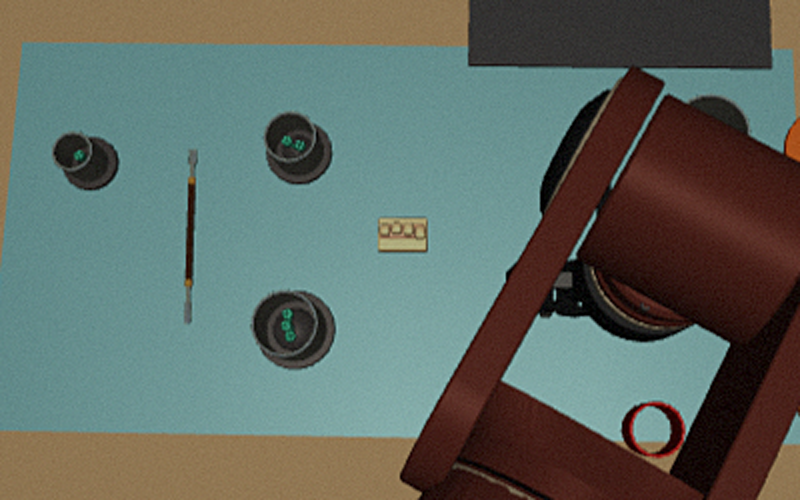

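The scene view shows all four rings upright and centred on their formers with wax inside, at (490,125), (418,240), (282,175) and (221,510). The model at (303,281) has not moved.

```bash
python3 -c "
from plant import *
print(job_done())"
```

```text
the job is handed in; nothing more can be done
None
```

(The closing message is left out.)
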